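# Tighten a riser's wedged joint

## Task

The wooden wedge in the joint of the monitor-riser frame is loose. Take the hammer from its mat and drive the wedge further into its loop in short, light taps, drawing the hammer well clear of it between taps (the first must leave it still loose), until a further tap no longer moves it and it sits tight; then lay the hammer flat in the middle of the mat again. Touch the wedge with nothing but the hammer, never press or strike it with 30 N or more, do not let the hammer drop, and leave the other things on the desk where they are.

Things in the scene. Friction and masses are not known exactly. Their poses are not given: they have to be found in the camera images.
- hammer: hammer lying on the mat, about 320 g. Straight wooden handle 24 mm wide and high along its x from -120 to +77 mm; at x = +90 mm a round steel head, 26 mm in diameter, lies across it along y. z up. Origin on the underside, below the handle's axis; handle and head axes are 13 mm above it. Centre of mass at about x = +50 mm
- hammer_head (a point): centre of the hammer's steel head, on the head's axis; a flat striking face 40 mm to either side of it (+y and -y of the hammer)
- mat: black rubber mat fixed to the desk, 300 x 160 x 3 mm, long side along its x; origin at the centre of its underside. The hammer lies on it at the start, roughly along the mat's x, head towards +x
- frame: fixed wooden riser frame, z up: end panel 80 mm high (face at x = +14 mm, y = -135 to +135 mm), a rail and second panel behind it (+x). Origin on the desk below the joint's middle. Its foot board, 24 mm high, reaches to x = -45 mm, y = -135 to +135 mm; the wedge lies and slides on it
- joint (a point): middle of the bearing face in the frame's plane x = 0, 44 mm above the desk; axes as the frame. The face is that of a 50 mm wide block on the panel and looks to -x. Facing it is the rail's fixed end loop: a bridge at about x = -10 to -39 mm, y = -25 to +25 mm, to z = 78 mm above the desk, strap on top. The wedge goes between face and bridge, towards -y
- wedge: loose wedge in the joint, wood, 60 g, 120 mm long (y = 0 big end to -120 mm thin end), 36 mm high, tapering 1 in 8 from 23 to 8 mm thick. Origin at the foot of the big end on its flat side, which faces the bearing face (+x); z up. Starts with the thin end in the loop, the big end 105 to 123 mm from the joint's middle along the frame's +y, and slides freely at first
- wedge_head (a point): centre of the wedge's big end face, to be struck along the wedge's -y; 42 mm above the desk. The wedge jams with it 32 to 88 mm from the joint's middle along y: the play differs each time and can only be felt. Then it hardly moves; 8 N makes it tight enough, 10 to 15 N surely, and friction keeps it. Hitting the jammed wedge at over 50 mm/s gives a brief blow near 30 N that a wrist hardly feels: tap at about 30 mm/s
- mug: blue ceramic mug, 80 mm across, 95 mm high; origin at the centre of its underside. To be left alone
- tape_roll: roll of clear tape lying flat, 76 mm across, 24 mm high; origin at the centre of its underside. To be left alone
- spare_wedge: a spare wooden wedge lying free on the desk, the same as the one in the joint; same origin and axes. Not to be used. To be left alone
- screwdriver: screwdriver with a black handle lying on the desk, 200 mm long, 26 mm thick; origin under its middle, blade along +x. To be left alone
- jar: closed glass jar with a steel lid, 60 mm across, 70 mm high; origin at the centre of its underside. To be left alone
- notebook: closed notebook, 154 x 214 x 18 mm; origin at the centre of its underside. To be left alone

How it is judged:
By the outcome, as a careful person would: the job done as asked, in the order asked, and still so for the second after the job is handed in, with the robot touching nothing.
It also fails if it takes over 58 s, if anything falls off the work surface, if the arm or the gripper's body presses on something with over 40 N, if the wrist force passes 120 N, or if a joint passes its speed limit or range.

## Robot

A 7-joint arm with a two-finger parallel gripper is mounted at the origin on the work surface. World frame = base frame: x ahead of the robot, y to its left, z up, the work surface at z = 0. Lengths are in m, angles in rad, forces in N, time in s.
With the tool pointing down it reaches from about 0.425 to 0.875 m from the base axis. Payload 4.7 kg.
Tool frame: the origin (TCP) lies midway between the tips of the shut fingers; the grasp point (between the pads) lies 19 mm behind it; z points along the fingers, y is the direction in which the jaws open and shut (so a half turn about z gives the same grasp; the last joint's range is limited). The gripper opens to 87 mm and grips with 3 to 60 N. Pads are 19 mm wide; open, the fingers measure 117 mm over their backs; the gripper's body (75 mm by 190 mm) begins 51 mm behind the grasp point.
Start: joints at [-1.276, 0.321, -0.07, 1.45, 0.023, 1.371, -0.057], TCP at [0.18, 0.625, 0.223] pointing down, gripper open.
Joint ranges: [-2.86, 2.86], [-0.3, 2.09], [-1.38, 1.24], [0.06, 2.45], [-1.56, 4.7], [0.09, 2.05], [-2.69, 2.69]. Speed limits (rad/s): [2.57, 2.57, 3.14, 3.14, 3.14, 3.14, 3.14].

## Interface

Orientations are given as a rotation vector (axis times angle).
In Python, from bench import get_state, eyes, job gives the robot as it stands. The module is installed in compiled form; this text tells all that it offers.
- The arm moves only by the shell command python3 -m jog 'ROWS' [FORCE]. ROWS is JSON, a list that holds one entry, the list of rows, each a list of 5 numbers: the opening, from 0 (shut) to 1 (fully open), then the shift along the tool's x, y, z in units of 40 mm (1.0 is 40 mm), then the turn about the tool's z in units of 5 degrees (1.0 is 5 degrees). In form: [[[jaw, dx, dy, dz, turn], ...]]. A call has 1 to 10 rows; each row shifts and turns the commanded pose from where the row before left it, along the tool's axes as they then stand; what a row does not reach is not made up. A row lasts 1/8 s, in which the tool goes at most 62.5 mm and 10.7 degrees, less where a joint would pass 70% of its speed; a pose out of reach is approached as far as the arm can. A call is refused whole if a number of a shift passes 1 or a number of a turn 1, either way. A call with a gripper value outside its range is refused whole. The fingers move at their own pace and stop on an object; FORCE is the grip in N (left out, the last holds). Time passes only in rows, so rows that do not move let the fingers close. It gives the time, the measured TCP pose, the force and the opening at its end, in the units of the state.
- get_state(): the state, without advancing time (a new reading comes with each control period).
- eyes.get_image(name): name is "side" or "top"; returns (picture, depth): 420x560x3 uint8, red, green, blue; 420x560 float32, m along the optical axis (not along the pixel's ray), 0 where there is no reading.
- eyes.camera_params(name): a dict with "camera_matrix" (3x3 intrinsics, pixels), "k1" (the pictures are not rectified: a ray, as slopes to the right and down, at radius r is drawn at 1 + k1 r^2 times it, then the intrinsics apply), "pose" (4x4, takes a point from camera to world coordinates). Camera axes: x right, y down, z forward; pixel columns grow to the right and rows downward; lengths in m; the calibration is good to about 2 mm. A picture is of the moment at which its call begins. camera_params takes no time and is no camera call.
- job.close_job(): hands the job in, once; it reports no verdict.
The state is a dict: "time": time; "joint_positions": joint angles; "qd": joint speeds; "joint_torque": joint torques, N m; "position": TCP position; "tool_rot": TCP orientation; "ft_force": force on the tool from outside, world axes, zero at the start; "torque": the same for the moment, N m; "grip_width": opening from 0.0 (shut) to 1.0 (fully open).
Only numpy, scipy, OpenCV 4.12 (cv2) and the standard library are available. Lean on these libraries where they do the work, as an engineer would, in place of code of your own. Each camera call takes 0.05 s, during which the arm holds its last target. There are 200 camera calls.

## Working session

There is one attempt and no reset: what is moved stays moved. The work goes in short steps, Python scripts to look and compute and a shell command to move; the robot and the scene stay as the last step left them, time stands still between calls to the robot, and variables do not carry over. Pictures are saved under pics/ and viewed, about 8 in all and at most 12, crops included, and the job is handed in when it is done.

```bash
mkdir -p pics; cat > h.py <<'E'
import numpy as np, cv2
from bench import get_state, eyes, job
from scipy.spatial.transform import Rotation as R
def snap(n,f):
    im,d=eyes.get_image(n); cv2.imwrite(f'pics/{f}.png',im[:,:,::-1]); np.save(f'pics/{f}.npy',d); return im,d
def ray(n,u,v):
    p=eyes.camera_params(n);K=np.array(p["camera_matrix"])
    dd=np.array([(u-K[0,2])/K[0,0],(v-K[1,2])/K[1,1]]);s=dd.copy()
    for _ in range(20): s=dd/(1+p["k1"]*(s@s))
    return np.array([s[0],s[1],1]),np.array(p["pose"])
def px(n,f,u,v):
    d=np.load(f'pics/{f}.npy')[int(round(v)),int(round(u))]; r,T=ray(n,u,v); return T[:3,:3]@(r*d)+T[:3,3]
def pz(n,u,v,z):
    r,T=ray(n,u,v); w=T[:3,:3]@r; return T[:3,3]+w*(z-T[2,3])/w[2]
E
python3 - <<'E'
from h import *
for n in("top","side"): snap(n,n+"0"); p=eyes.camera_params(n);print(np.round(p["pose"],3),p["k1"],p["camera_matrix"])
s=get_state();print({k:np.round(v,3) for k,v in s.items()}); print(R.from_rotvec(s["tool_rot"]).as_matrix().round(3))
E
```

```text
[[ 0.005 -0.988  0.155  0.4  ]
 [-1.    -0.003  0.008 -0.075]
 [-0.007 -0.155 -0.988  1.311]
 [ 0.     0.     0.     1.   ]] -0.07306729738787006 [[440.32790545   0.         284.09722719]
 [  0.         440.32790545 210.23359952]
 [  0.           0.           1.        ]]
[[ 0.978 -0.161  0.131  0.41 ]
 [-0.208 -0.741  0.638 -0.915]
 [-0.005 -0.651 -0.759  1.087]
 [ 0.     0.     0.     1.   ]] 0.00284990281978626 [[534.25135154   0.         267.30538066]
 [  0.         534.25135154 211.0980069 ]
 [  0.           0.           1.        ]]
{'time': np.float64(0.1), 'joint_positions': array([-1.276,  0.322, -0.07 ,  1.452,  0.023,  1.371, -0.057]), 'qd': array([ 0.001, -0.001, -0.   , -0.004, -0.   , -0.   ,  0.001]), 'joint_torque': array([-0.0000e+00, -4.9257e+01, -4.0600e-01, -3.1340e+01, -6.4000e-02,
        3.9000e-02,  0.0000e+00]), 'position': array([0.18 , 0.624, 0.222]), 'tool_rot': array([-4.400e-01, -3.111e+00,  3.000e-03]), 'ft_force': array([-0.641,  0.22 ,  0.195]), 'torque': array([-0.028, -0.022,  0.012]), 'grip_width': np.float64(1.003)}
[[-0.961  0.277 -0.   ]
 [ 0.277  0.961 -0.002]
 [-0.    -0.002 -1.   ]]
```

View pics/top0.png

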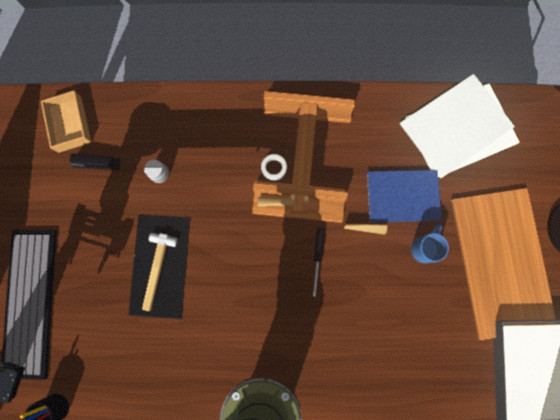

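View pics/side0.png

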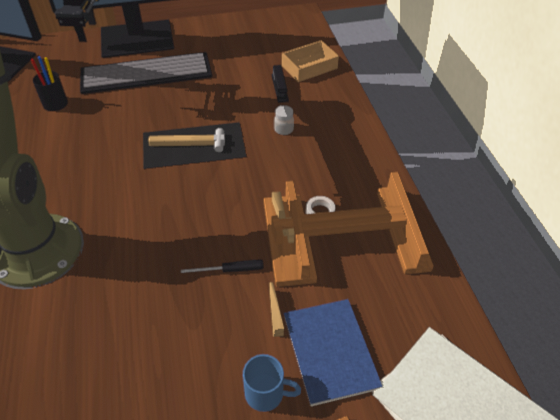

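Top view: hammer at (147,308)→(162,239) on the mat, frame near (300,200), wedge at about (257..290,201). I'll enlarge both.

```bash
python3 - <<'E'
from h import *
im=cv2.imread('pics/top0.png')
a=cv2.resize(im[205:325,125:195],None,fx=5,fy=5,interpolation=cv2.INTER_CUBIC)
b=cv2.resize(im[170:230,245:355],None,fx=4,fy=4,interpolation=cv2.INTER_CUBIC)
c=np.zeros((600,800,3),np.uint8);c[:600,:350]=a;c[:240,355:795]=b
s=cv2.imread('pics/side0.png');e=cv2.resize(s[175:290,255:325],None,fx=3,fy=3,interpolation=cv2.INTER_CUBIC);c[250:595,355:565]=e
cv2.imwrite('pics/crop.png',c)
E
```

```text
(no output)
```

View pics/crop.png

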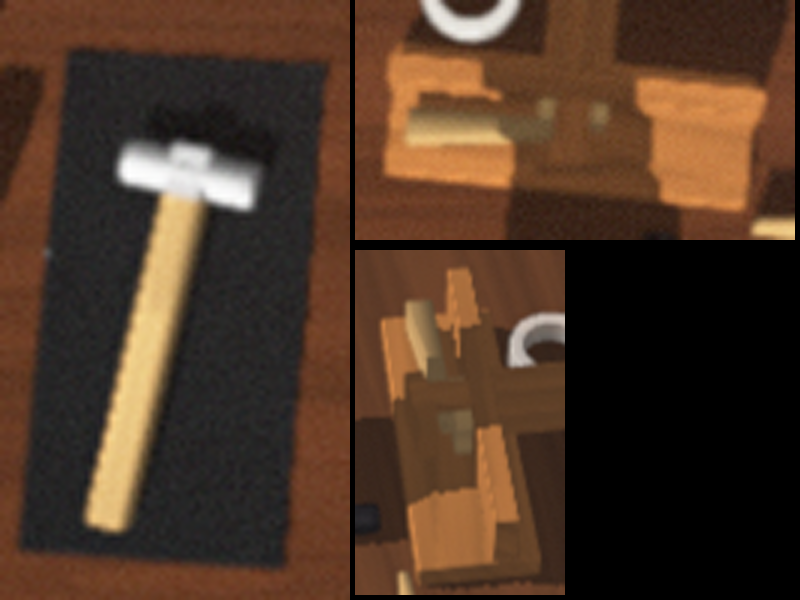

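```bash
python3 - <<'E'
from h import *
A=lambda x,y:(125+x/5-.4,205+y/5-.4); B=lambda x,y:(245+(x-355)/4-.4,170+y/4-.4)
P=lambda q,z:pz("top",*q,z)
m=[P(A(*c),.003) for c in((68,48),(328,65),(283,567),(22,548))]
c=np.mean(m,0); ax=(m[0]+m[1]-m[2]-m[3]);print("mat",c.round(4),"yaw",np.degrees(np.arctan2(ax[1],ax[0])),[np.linalg.norm(m[i]-m[(i+1)%4]).round(3) for i in range(4)])
h=P(A(188,176),.022);e=P(A(108,530),.024);d=h-e;y=np.arctan2(d[1],d[0]);print("ham head",h.round(4),"end",e.round(4),np.linalg.norm(d),"yaw",np.degrees(y))
hl=P(A(120,163),.016);hr=P(A(258,193),.016);print("faces",hl.round(4),hr.round(4),np.linalg.norm(hl-hr),(hl+hr)/2)
fl=P(B(387,178),.024);fr=P(B(745,210),.024);w=fl-fr;fy=np.arctan2(w[1],w[0])-np.pi/2
print("foot",fl.round(4),fr.round(4),np.linalg.norm(w),"yaw",np.degrees(fy))
f=(fl+fr)/2+.045*np.array([np.cos(fy),np.sin(fy),0]);print("frame",f)
Rf=R.from_euler('z',fy).as_matrix()
for q,z in(((408,125),.06),((408,107),.06),((408,143),.06),((440,108),.06),((440,143),.06),((395,50),.08),((765,85),.08)):
  p=P(B(*q),z);print(q,p.round(4),(Rf.T@(p-f)).round(4))
T=np.load('pics/top0.npy')
for u,v in ((258,201),(260,201),(270,201),(280,202),(255,190),(340,195),(300,190),(160,239),(155,270)):
  p=px("top","top0",u,v);print(u,v,p.round(4),(Rf.T@(p-f)).round(4))
# all points in depth w.r.t. frame: wedge top cloud
pts=np.array([px("top","top0",u,v) for u in range(250,350) for v in range(180,226)]);q=(pts-f)@Rf
np.save('pics/q.npy',q)
k=(q[:,2]>.052)&(q[:,2]<.07)&(q[:,0]<.012)&(q[:,1]>.03);print(q[k].min(0),q[k].max(0),k.sum())
k=(q[:,2]>.074)&(q[:,2]<.09)&(q[:,0]>.005)&(abs(q[:,1])>.06);s=q[k];print("panel",s.min(0),s.max(0))
E
```

```text
mat [0.4372 0.3061 0.003 ] yaw -2.816703521039883 [np.float64(0.16), np.float64(0.297), np.float64(0.156), np.float64(0.298)]
ham head [0.5117 0.2957 0.022 ] end [0.3057 0.3336 0.024 ] 0.20945886633519217 yaw -10.409491943873181
faces [0.5197 0.3389 0.016 ] [0.5024 0.255  0.016 ] 0.0856147493127263 [0.51105487 0.29692885 0.016     ]
foot [0.5892 0.0289 0.024 ] [ 0.5663 -0.2352  0.024 ] 0.2651368678962898 yaw -4.952433733108948
frame [ 0.62259377 -0.10702841  0.024     ]
(408, 125) [0.6226 0.0115 0.06  ] [-0.0102  0.1181  0.036 ]
(408, 107) [0.6358 0.0117 0.06  ] [0.003  0.1194 0.036 ]
(408, 143) [0.6095 0.0113 0.06  ] [-0.0233  0.1167  0.036 ]
(440, 108) [ 0.6352 -0.0115  0.06  ] [0.0043 0.0963 0.036 ]
(440, 143) [ 0.6095 -0.0118  0.06  ] [-0.0212  0.0938  0.036 ]
(395, 50) [0.6735 0.0202 0.08  ] [0.0398 0.1311 0.056 ]
(765, 85) [ 0.6489 -0.2439  0.08  ] [ 0.038  -0.1341  0.056 ]
258 201 [0.622  0.011  0.0611] [-0.0108  0.1175  0.0371]
260 201 [0.6221 0.0052 0.0609] [-0.0102  0.1118  0.0369]
270 201 [ 0.6228 -0.0235  0.0573] [-0.007   0.0832  0.0333]
280 202 [ 0.6188 -0.0526  0.0638] [-0.0085  0.0539  0.0398]
255 190 [0.6515 0.0191 0.0749] [0.0179 0.1281 0.0509]
340 195 [ 0.6367 -0.2234  0.0803] [ 0.0241 -0.1148  0.0563]
300 190 [ 0.6512 -0.1097  0.0782] [ 0.0288 -0.0002  0.0542]
160 239 [0.5135 0.3008 0.0277] [-0.1439  0.3969  0.0037]
155 270 [0.4228 0.3126 0.024 ] [-0.2352  0.4009  0.    ]Traceback (most recent call last):
  File "<stdin>", line 18, in <module>
  File "h.py", line 12, in px
    d=np.load(f'pics/{f}.npy')[int(round(v)),int(round(u))]; r,T=ray(n,u,v); return T[:3,:3]@(r*d)+T[:3,3]
                                                                 ~~~^^^^^^^
  File "h.py", line 7, in ray
    p=eyes.camera_params(n);K=np.array(p["camera_matrix"])
ValueError: time passes only in moves, steps and waits
```

```bash
python3 -m jog '[[[1,0,0,0,-1],[1,-0.95,-0.73,0,-0.14],[1,-0.95,-0.73,0,0],[1,-0.95,-0.73,0,0],[1,-0.95,-0.73,0,0],[1,-0.95,-0.73,0,0],[1,-0.95,-0.73,0,0],[1,-0.95,-0.73,0,0],[1,-0.95,-0.73,0,0],[1,-0.95,-0.73,0.5,0]]]' 60
python3 -m jog '[[[1,0,0,0.6,0],[1,0,0,0.6,0],[1,0,0,0.3,0],[1,0,0,0,0]]]'
cat >> h.py <<'E'
G=np.array([.469,.304]); HY=-10.4; FY=-4.95; F=np.array([.6226,-.107])
def st():
    s=get_state();M=R.from_rotvec(s["tool_rot"]).as_matrix();p=np.array(s["position"])
    print("t",round(s["time"],2),"p",p.round(4),"jaw yaw",round(np.degrees(np.arctan2(M[1,1],M[0,1]))-90,2),"F",np.round(s["ft_force"],2),"tq",np.round(s["torque"],2),"w",round(s["grip_width"],3),"tz",M[:,2].round(3))
    return p,M
def go(x,y,z):
    p,M=st();print("units",(M.T@(np.array([x,y,z])-p)/.04).round(3))
E
python3 -c "
from h import *
go(*G,.005)"
```

```text
time: 1.35
position: [0.4704, 0.3033, 0.2037]
tool_rot: [0.284, 3.126, 0.004]
ft_force: [-0.8, 0.2, -0.1]
grip_width: 1.004
time: 1.85
position: [0.4681, 0.3037, 0.1417]
tool_rot: [-0.284, -3.127, 0.002]
ft_force: [0.5, -0.1, -0.2]
grip_width: 1.004
t 1.85 p [0.4681 0.3037 0.1417] jaw yaw -10.37 F [ 0.54 -0.13 -0.18] tq [ 0.03  0.05 -0.01] w 1.004 tz [-0.001 -0.001 -1.   ]
units [-0.025  0.016  3.419]
```

```bash
python3 -m jog '[[[1,0,0,0.9,0],[1,0,0,0.9,0],[1,0,0,0.8,0],[1,0,0,0.5,0],[1,0,0,0.27,0],[1,0,0,0,0],[1,0,0,0,0]]]'; python3 -c "
from h import *
snap('side','s1');st()"
python3 -m jog '[[[0.4,0,0,0,0],[0.2,0,0,0,0],[0,0,0,0,0],[0,0,0,0,0],[0,0,0,0,0],[0,0,0,0,0],[0,0,0,0,0]]]' 60
python3 -m jog '[[[0,0,0,-0.3,0],[0,0,0,-0.5,0],[0,0,0,-0.7,0],[0,0,0,-0.7,0],[0,0,0,0,0],[0,0,0,0,0]]]'; python3 -c "
from h import *
st();im,_=snap('side','s2');im2,_=snap('top','t2')
im=cv2.imread('pics/s2.png');im2=cv2.imread('pics/t2.png')
c=np.zeros((600,800,3),np.uint8);a=cv2.resize(im[60:210,120:320],None,fx=2,fy=2);c[:300,:400]=a
b=cv2.resize(im2[190:340,110:310],None,fx=2,fy=2);c[:300,400:]=b
d=cv2.imread('pics/s1.png');c[300:,:400]=cv2.resize(d[60:210,120:320],None,fx=2,fy=2);cv2.imwrite('pics/c2.png',c)"
```

```text
time: 2.72
position: [0.4696, 0.3046, 0.009]
tool_rot: [0.284, 3.127, 0.002]
ft_force: [-0.9, 0.7, 0.6]
grip_width: 1.001
t 2.77 p [0.4696 0.3047 0.0091] jaw yaw -10.39 F [0.58 0.05 0.86] tq [-0.06 -0.03 -0.05] w 1.003 tz [ 0.002  0.001 -1.   ]
time: 3.65
position: [0.4687, 0.3038, 0.0077]
tool_rot: [-0.284, -3.129, 0.001]
ft_force: [-0.9, -1.5, 0.6]
grip_width: 0.289
time: 4.4
position: [0.4679, 0.3035, 0.0947]
tool_rot: [-0.284, -3.127, 0.002]
ft_force: [-0.8, -0.5, -4.1]
grip_width: 0.27
t 4.4 p [0.4679 0.3035 0.0947] jaw yaw -10.39 F [-0.8  -0.53 -4.11] tq [0.03 0.08 0.01] w 0.27 tz [-0.002 -0.001 -1.   ]
```

View pics/c2.png

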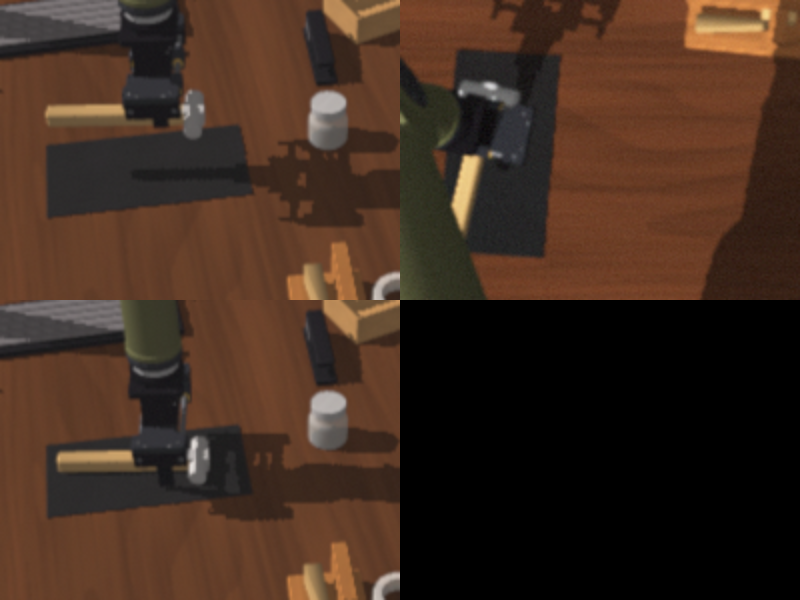

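```bash
python3 -m jog '[[[0,0,0,0,-0.55],[0,0,0,0,-0.54],[0,-0.4,-0.55,0,0],[0,-0.6,-0.8,0,0],[0,-0.6,-0.8,0,0],[0,-0.6,-0.8,0,0],[0,-0.6,-0.8,0.3,0],[0,-0.4,-0.5,0.4,0],[0,-0.18,-0.26,0.4,0],[0,0,0,0.3,0]]]'
python3 -m jog '[[[0,0,0,0,0],[0,0,0,0,0]]]'
cat >> h.py <<'E'
def fr():
    "head centre and face in frame coords"
    p,M=st();Rf=R.from_euler('z',FY,degrees=True).as_matrix()
    hx=-M[:,0];h=p+.0428*hx+np.array([0,0,.0083]);q=Rf.T@(h-np.r_[F,0]);
    f=Rf.T@np.array(get_state()["ft_force"]);print("head frame",q.round(4),"face y",(q[1]-.04).round(4),"Fy",f[1].round(2))
    return q
E
python3 -c "
from h import *
q=fr();print('to strike axis, units fx',((-.0113-q[0])/.04).round(3),'dz',((q[2]-.042)/.04).round(3))
snap('top','t3');snap('side','s3');im=cv2.imread('pics/s3.png');im2=cv2.imread('pics/t3.png')
c=np.zeros((600,800,3),np.uint8);c[:600,:400]=cv2.resize(im[90:290,200:333],(400,600));c[:480,400:]=cv2.resize(im2[140:260,220:320],(400,480));cv2.imwrite('pics/c3.png',c)"
```

```text
time: 5.75
position: [0.587, 0.112, 0.0378]
tool_rot: [-0.137, -3.136, 0.001]
ft_force: [-0.3, 0.2, -5.0]
grip_width: 0.273
time: 6.0
position: [0.5877, 0.1143, 0.0401]
tool_rot: [0.132, 3.139, 0.001]
ft_force: [-0.2, 0.3, -3.9]
grip_width: 0.273
t 6.0 p [0.5877 0.1143 0.0401] jaw yaw -4.82 F [-0.16  0.33 -3.91] tq [0.03 0.08 0.02] w 0.273 tz [ 0.     0.001 -1.   ]
head frame [-0.0111  0.2176  0.0484] face y 0.1776 Fy 0.32
to strike axis, units fx -0.006 dz 0.16
```

View pics/c3.png

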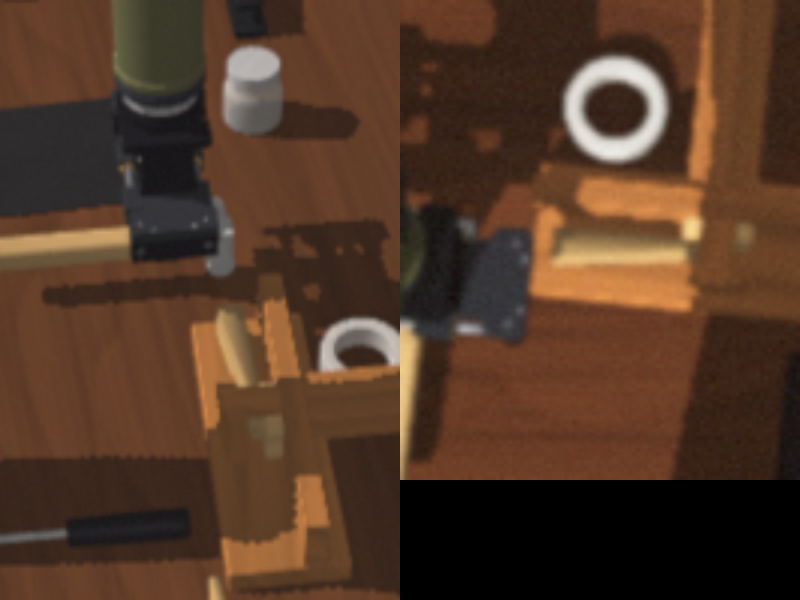

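Hammer is gripped level, its head left of the wedge's big end (wedge end at top px ≈ (258,201)), aligned with it. First tap, small.

```bash
cat > c.py <<'E'
import sys; from h import *
fr()
s=get_state();fy=np.array(s["ft_force"])[1]
sys.exit(int(fy>float(sys.argv[1])))
E
python3 -m jog '[[[0,0,-0.3,0.06,0],[0,0,-0.4,0.05,0],[0,0,-0.3,0,0],[0,0,-0.2,0,0],[0,0,0,0,0]]]' >/dev/null; python3 c.py 3 &&
python3 -m jog '[[[0,0,-0.09,0,0],[0,0,-0.09,0,0],[0,0,-0.09,0,0]]]' >/dev/null && python3 c.py 3 &&
python3 -m jog '[[[0,0,-0.09,0,0],[0,0,-0.09,0,0]]]' >/dev/null && python3 c.py 3 &&
python3 -m jog '[[[0,0,-0.09,0,0]]]' >/dev/null && python3 c.py 3; 
python3 -m jog '[[[0,0,0.5,0,0],[0,0,0.8,0,0],[0,0,0.2,0,0],[0,0,0,0,0]]]' >/dev/null; python3 -c "
from h import *
fr();snap('top','t4');im2=cv2.imread('pics/t4.png');cv2.imwrite('pics/c4.png',cv2.resize(im2[170:230,235:335],(800,480),interpolation=cv2.INTER_CUBIC))"
```

```text
t 6.72 p [0.5839 0.0636 0.0355] jaw yaw -5.05 F [ 0.12 -0.31 -4.25] tq [0.05 0.12 0.03] w 0.272 tz [ 0. -0. -1.]
head frame [-0.0105  0.1666  0.0438] face y 0.1266 Fy -0.29
t 7.1 p [0.5829 0.0542 0.0354] jaw yaw -4.91 F [-0.52  0.14 -4.06] tq [0.1  0.04 0.07] w 0.271 tz [ 0.  0. -1.]
head frame [-0.0107  0.1572  0.0437] face y 0.1172 Fy 0.09
t 7.35 p [0.5822 0.0468 0.0353] jaw yaw -4.93 F [-0.26  0.82 -4.15] tq [0.08 0.12 0.03] w 0.274 tz [ 0.  0. -1.]
head frame [-0.0107  0.1497  0.0436] face y 0.1097 Fy 0.8
t 7.47 p [0.5819 0.0431 0.0354] jaw yaw -4.94 F [ 0.04  0.63 -3.81] tq [0.09 0.08 0.07] w 0.269 tz [ 0.  0. -1.]
head frame [-0.0107  0.146   0.0437] face y 0.106 Fy 0.63
t 7.97 p [0.5869 0.1045 0.0353] jaw yaw -4.79 F [-0.02 -0.42 -4.77] tq [0.01 0.08 0.04] w 0.27 tz [-0.  0. -1.]
head frame [-0.011   0.2078  0.0436] face y 0.1678 Fy -0.42
```

View pics/c4.png

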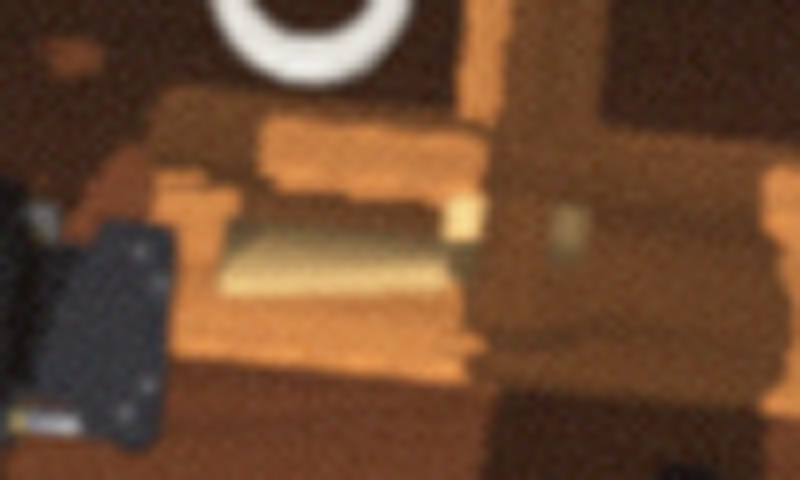

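Tap 1 moved the wedge about 11 mm (end at crop x 222 ⇒ px 262.7, face reading 0.106); still loose (<1 N).

```bash

python3 -m jog '[[[0,0,-0.3,0,0],[0,0,-0.5,0,0],[0,0,-0.4,0,0],[0,0,-0.15,0,0],[0,0,-0.09,0,0],[0,0,-0.09,0,0],[0,0,-0.09,0,0],[0,0,-0.09,0,0]]]' >/dev/null; python3 c.py 3 &&
python3 -m jog '[[[0,0,-0.09,0,0]]]' >/dev/null && python3 c.py 3 &&
python3 -m jog '[[[0,0,-0.09,0,0]]]' >/dev/null && python3 c.py 3; 
python3 -m jog '[[[0,0,0.4,0,0],[0,0,0.5,0,0],[0,0,0,0,0]]]' >/dev/null; python3 c.py 3
```

```text
t 9.03 p [0.5812 0.0353 0.0354] jaw yaw -4.89 F [ 0.18  0.07 -4.26] tq [ 0.1   0.04 -0.  ] w 0.276 tz [ 0.  0. -1.]
head frame [-0.0107  0.1383  0.0437] face y 0.0983 Fy 0.09
t 9.15 p [0.5809 0.0314 0.0354] jaw yaw -4.91 F [ 0.51  0.98 -3.62] tq [0.1  0.05 0.03] w 0.269 tz [ 0.  0. -1.]
head frame [-0.0107  0.1343  0.0437] face y 0.0943 Fy 1.02
t 9.28 p [0.5805 0.0276 0.0353] jaw yaw -4.93 F [-0.29  0.4  -4.7 ] tq [0.1  0.05 0.07] w 0.27 tz [ 0.  0. -1.]
head frame [-0.0107  0.1305  0.0436] face y 0.0905 Fy 0.38
t 9.65 p [0.5837 0.0682 0.0353] jaw yaw -4.62 F [-0.    0.37 -4.29] tq [0.02 0.08 0.03] w 0.271 tz [ 0.     0.002 -1.   ]
head frame [-0.0111  0.1715  0.0436] face y 0.1315 Fy 0.37
```

```bash

python3 -m jog '[[[0,0,-0.3,0,0],[0,0,-0.35,0,0],[0,0,-0.09,0,0],[0,0,-0.09,0,0],[0,0,-0.05,0,0]]]' >/dev/null; python3 c.py 2.5 &&
python3 -m jog '[[[0,0,-0.05,0,0]]]' >/dev/null && python3 c.py 2.5 &&
python3 -m jog '[[[0,0,-0.05,0,0]]]' >/dev/null && python3 c.py 2.5 &&
python3 -m jog '[[[0,0,-0.05,0,0]]]' >/dev/null && python3 c.py 2.5 &&
python3 -m jog '[[[0,0,-0.05,0,0]]]' >/dev/null && python3 c.py 2.5 &&
python3 -m jog '[[[0,0,-0.05,0,0]]]' >/dev/null && python3 c.py 2.5 &&
python3 -m jog '[[[0,0,-0.05,0,0]]]' >/dev/null && python3 c.py 2.5
```

```text
t 10.28 p [0.5807 0.0284 0.0354] jaw yaw -4.95 F [ 0.26  0.24 -3.58] tq [-0.02  0.08  0.01] w 0.265 tz [ 0.  0. -1.]
head frame [-0.0106  0.1313  0.0437] face y 0.0913 Fy 0.27
t 10.4 p [0.5805 0.0268 0.0354] jaw yaw -4.91 F [-0.83  0.83 -4.2 ] tq [0.13 0.12 0.03] w 0.273 tz [ 0.  0. -1.]
head frame [-0.0107  0.1297  0.0437] face y 0.0897 Fy 0.76
t 10.53 p [0.5803 0.025  0.0354] jaw yaw -4.9 F [-0.36  0.68 -3.2 ] tq [ 0.11  0.07 -0.03] w 0.271 tz [ 0.  0. -1.]
head frame [-0.0107  0.1279  0.0437] face y 0.0879 Fy 0.65
t 10.65 p [0.5802 0.0228 0.0354] jaw yaw -4.91 F [ 0.45  0.19 -3.96] tq [0.11 0.02 0.02] w 0.273 tz [ 0.  0. -1.]
head frame [-0.0107  0.1257  0.0437] face y 0.0857 Fy 0.22
t 10.78 p [0.58   0.0206 0.0354] jaw yaw -4.92 F [-0.53 -0.4  -3.14] tq [0.1  0.08 0.01] w 0.268 tz [ 0.  0. -1.]
head frame [-0.0107  0.1235  0.0437] face y 0.0835 Fy -0.45
t 10.9 p [0.5798 0.0185 0.0354] jaw yaw -4.93 F [-0.01  0.48 -3.72] tq [ 0.16  0.08 -0.08] w 0.269 tz [ 0.  0. -1.]
head frame [-0.0107  0.1214  0.0437] face y 0.0814 Fy 0.47
t 11.03 p [0.5796 0.0165 0.0354] jaw yaw -4.94 F [-0.13  0.82 -4.12] tq [0.04 0.08 0.02] w 0.27 tz [ 0.  0. -1.]
head frame [-0.0107  0.1193  0.0437] face y 0.0793 Fy 0.8
```

```bash

python3 -m jog '[[[0,0,0.4,0,0],[0,0,0.4,0,0],[0,0,0,0,0],[0,0,-0.25,0,0],[0,0,-0.3,0,0],[0,0,-0.09,0,0],[0,0,-0.09,0,0],[0,0,-0.05,0,0]]]' >/dev/null; python3 c.py 2.5 &&
python3 -m jog '[[[0,0,-0.05,0,0]]]' >/dev/null && python3 c.py 2.5 &&
python3 -m jog '[[[0,0,-0.05,0,0]]]' >/dev/null && python3 c.py 2.5 &&
python3 -m jog '[[[0,0,-0.05,0,0]]]' >/dev/null && python3 c.py 2.5 &&
python3 -m jog '[[[0,0,-0.05,0,0]]]' >/dev/null && python3 c.py 2.5 &&
python3 -m jog '[[[0,0,-0.05,0,0]]]' >/dev/null && python3 c.py 2.5 &&
python3 -m jog '[[[0,0,-0.05,0,0]]]' >/dev/null && python3 c.py 2.5 &&
python3 -m jog '[[[0,0,-0.05,0,0]]]' >/dev/null && python3 c.py 2.5
```

```text
t 12.03 p [0.5797 0.0172 0.0354] jaw yaw -4.96 F [ 0.74  0.03 -4.32] tq [ 0.02  0.05 -0.02] w 0.269 tz [ 0.  0. -1.]
head frame [-0.0107  0.12    0.0437] face y 0.08 Fy 0.09
t 12.15 p [0.5795 0.0157 0.0353] jaw yaw -4.92 F [ 0.95  1.11 -3.41] tq [0.08 0.14 0.05] w 0.271 tz [ 0.  0. -1.]
head frame [-0.0107  0.1185  0.0436] face y 0.0785 Fy 1.18
t 12.28 p [0.5794 0.0138 0.0354] jaw yaw -4.9 F [ 0.91  0.17 -4.51] tq [ 0.09  0.02 -0.01] w 0.269 tz [ 0.  0. -1.]
head frame [-0.0107  0.1167  0.0437] face y 0.0767 Fy 0.25
t 12.4 p [0.5792 0.0116 0.0354] jaw yaw -4.91 F [ 0.8   0.39 -3.78] tq [ 0.12  0.06 -0.01] w 0.272 tz [ 0.  0. -1.]
head frame [-0.0107  0.1144  0.0437] face y 0.0744 Fy 0.46
t 12.53 p [0.579  0.0095 0.0354] jaw yaw -4.93 F [ 0.46  0.4  -3.21] tq [ 0.04  0.08 -0.01] w 0.272 tz [ 0.  0. -1.]
head frame [-0.0107  0.1123  0.0437] face y 0.0723 Fy 0.43
t 12.65 p [0.5788 0.0073 0.0354] jaw yaw -4.93 F [ 0.17  0.19 -4.34] tq [0.16 0.08 0.02] w 0.27 tz [ 0.  0. -1.]
head frame [-0.0107  0.1101  0.0437] face y 0.0701 Fy 0.21
t 12.78 p [0.5786 0.0053 0.0354] jaw yaw -4.94 F [ 0.6   0.9  -3.03] tq [0.08 0.09 0.09] w 0.272 tz [ 0.  0. -1.]
head frame [-0.0107  0.1081  0.0437] face y 0.0681 Fy 0.94
t 12.9 p [0.5785 0.0033 0.0354] jaw yaw -4.94 F [-0.18  0.72 -4.52] tq [ 0.08  0.07 -0.05] w 0.264 tz [ 0.  0. -1.]
head frame [-0.0107  0.1061  0.0437] face y 0.0661 Fy 0.7
```

Still loose at 66 mm. Next tap.

```bash

python3 -m jog '[[[0,0,0.4,0,0],[0,0,0.4,0,0],[0,0,0,0,0],[0,0,-0.25,0,0],[0,0,-0.3,0,0],[0,0,-0.09,0,0],[0,0,-0.09,0,0],[0,0,-0.05,0,0]]]' >/dev/null; python3 c.py 2.5 &&
python3 -m jog '[[[0,0,-0.05,0,0]]]' >/dev/null && python3 c.py 2.5 &&
python3 -m jog '[[[0,0,-0.05,0,0]]]' >/dev/null && python3 c.py 2.5 &&
python3 -m jog '[[[0,0,-0.05,0,0]]]' >/dev/null && python3 c.py 2.5 &&
python3 -m jog '[[[0,0,-0.05,0,0]]]' >/dev/null && python3 c.py 2.5 &&
python3 -m jog '[[[0,0,-0.05,0,0]]]' >/dev/null && python3 c.py 2.5 &&
python3 -m jog '[[[0,0,-0.05,0,0]]]' >/dev/null && python3 c.py 2.5 &&
python3 -m jog '[[[0,0,-0.05,0,0]]]' >/dev/null && python3 c.py 2.5
```

```text
t 13.9 p [0.5785 0.004  0.0354] jaw yaw -4.95 F [ 0.45  0.1  -3.89] tq [-0.01  0.08 -0.03] w 0.271 tz [ 0.  0. -1.]
head frame [-0.0107  0.1068  0.0437] face y 0.0668 Fy 0.14
t 14.03 p [0.5784 0.0025 0.0354] jaw yaw -4.91 F [ 0.3   0.88 -4.03] tq [ 0.12  0.08 -0.  ] w 0.269 tz [ 0.  0. -1.]
head frame [-0.0107  0.1053  0.0437] face y 0.0653 Fy 0.9
t 14.15 p [0.5783 0.0006 0.0354] jaw yaw -4.9 F [ 0.6  -0.22 -4.  ] tq [0.16 0.04 0.04] w 0.269 tz [ 0.  0. -1.]
head frame [-0.0107  0.1035  0.0437] face y 0.0635 Fy -0.17
t 14.28 p [ 0.5781 -0.0016  0.0354] jaw yaw -4.91 F [ 0.04  0.32 -3.66] tq [0.08 0.07 0.01] w 0.269 tz [ 0.  0. -1.]
head frame [-0.0107  0.1012  0.0437] face y 0.0612 Fy 0.33
t 14.4 p [ 0.5778 -0.0037  0.0354] jaw yaw -4.92 F [ 0.61 -0.13 -4.37] tq [0.15 0.08 0.03] w 0.27 tz [ 0.  0. -1.]
head frame [-0.0107  0.0991  0.0437] face y 0.0591 Fy -0.08
t 14.53 p [ 0.5777 -0.0058  0.0354] jaw yaw -4.93 F [-0.36  0.68 -3.9 ] tq [0.11 0.07 0.02] w 0.271 tz [ 0.  0. -1.]
head frame [-0.0107  0.097   0.0437] face y 0.057 Fy 0.65
t 14.65 p [ 0.5775 -0.0079  0.0354] jaw yaw -4.94 F [-0.61 -0.27 -4.  ] tq [0.1  0.08 0.02] w 0.273 tz [ 0.  0. -1.]
head frame [-0.0107  0.0949  0.0437] face y 0.0549 Fy -0.33
t 14.78 p [ 0.5773 -0.0098  0.0354] jaw yaw -4.94 F [ 0.29  0.66 -3.39] tq [0.11 0.14 0.01] w 0.275 tz [ 0.  0. -1.]
head frame [-0.0107  0.0929  0.0437] face y 0.0529 Fy 0.68
```

```bash

python3 -m jog '[[[0,0,0.4,0,0],[0,0,0.4,0,0],[0,0,0,0,0],[0,0,-0.25,0,0],[0,0,-0.3,0,0],[0,0,-0.09,0,0],[0,0,-0.09,0,0],[0,0,-0.05,0,0]]]' >/dev/null; python3 c.py 2.5 &&
python3 -m jog '[[[0,0,-0.05,0,0]]]' >/dev/null && python3 c.py 2.5 &&
python3 -m jog '[[[0,0,-0.05,0,0]]]' >/dev/null && python3 c.py 2.5 &&
python3 -m jog '[[[0,0,-0.05,0,0]]]' >/dev/null && python3 c.py 2.5 &&
python3 -m jog '[[[0,0,-0.05,0,0]]]' >/dev/null && python3 c.py 2.5 &&
python3 -m jog '[[[0,0,-0.05,0,0]]]' >/dev/null && python3 c.py 2.5 &&
python3 -m jog '[[[0,0,-0.05,0,0]]]' >/dev/null && python3 c.py 2.5 &&
python3 -m jog '[[[0,0,-0.05,0,0]]]' >/dev/null && python3 c.py 2.5
```

```text
t 15.78 p [ 0.5774 -0.0091  0.0354] jaw yaw -4.96 F [-0.11 -0.07 -4.66] tq [ 0.05  0.13 -0.02] w 0.274 tz [ 0.  0. -1.]
head frame [-0.0107  0.0936  0.0437] face y 0.0536 Fy -0.07
t 15.9 p [ 0.5773 -0.0107  0.0354] jaw yaw -4.91 F [-0.42  1.47 -4.26] tq [0.12 0.05 0.05] w 0.271 tz [ 0.  0. -1.]
head frame [-0.0107  0.0921  0.0437] face y 0.0521 Fy 1.43
t 16.02 p [ 0.5771 -0.0125  0.0354] jaw yaw -4.9 F [ 0.34 -0.22 -4.63] tq [0.07 0.09 0.03] w 0.269 tz [ 0.  0. -1.]
head frame [-0.0107  0.0902  0.0437] face y 0.0502 Fy -0.19
t 16.15 p [ 0.5769 -0.0147  0.0354] jaw yaw -4.92 F [ 0.22 -0.22 -3.87] tq [0.08 0.09 0.01] w 0.271 tz [ 0.  0. -1.]
head frame [-0.0107  0.088   0.0437] face y 0.048 Fy -0.2
t 16.27 p [ 0.5767 -0.0169  0.0354] jaw yaw -4.93 F [ 1.03  0.16 -4.3 ] tq [0.15 0.05 0.01] w 0.275 tz [ 0.  0. -1.]
head frame [-0.0107  0.0858  0.0437] face y 0.0458 Fy 0.24
t 16.4 p [ 0.5765 -0.0189  0.0354] jaw yaw -4.93 F [ 0.02  0.45 -4.69] tq [ 0.11  0.1  -0.02] w 0.273 tz [ 0.  0. -1.]
head frame [-0.0107  0.0838  0.0437] face y 0.0438 Fy 0.45
t 16.52 p [ 0.5764 -0.021   0.0354] jaw yaw -4.94 F [ 0.34  0.5  -3.78] tq [0.11 0.01 0.02] w 0.272 tz [ 0.  0. -1.]
head frame [-0.0107  0.0817  0.0437] face y 0.0417 Fy 0.53
t 16.65 p [ 0.5763 -0.0229  0.0354] jaw yaw -4.93 F [-0.5   0.82 -4.18] tq [ 0.14 -0.08  0.08] w 0.268 tz [ 0.  0. -1.]
head frame [-0.0106  0.0798  0.0437] face y 0.0398 Fy 0.78
```

```bash

python3 -m jog '[[[0,0,0.4,0,0],[0,0,0.4,0,0],[0,0,0,0,0],[0,0,-0.25,0,0],[0,0,-0.3,0,0],[0,0,-0.09,0,0],[0,0,-0.09,0,0],[0,0,-0.05,0,0]]]' >/dev/null; python3 c.py 2.5 &&
python3 -m jog '[[[0,0,-0.05,0,0]]]' >/dev/null && python3 c.py 2.5 &&
python3 -m jog '[[[0,0,-0.05,0,0]]]' >/dev/null && python3 c.py 2.5 &&
python3 -m jog '[[[0,0,-0.05,0,0]]]' >/dev/null && python3 c.py 2.5 &&
python3 -m jog '[[[0,0,-0.05,0,0]]]' >/dev/null && python3 c.py 2.5 &&
python3 -m jog '[[[0,0,-0.05,0,0]]]' >/dev/null && python3 c.py 2.5 &&
python3 -m jog '[[[0,0,-0.05,0,0]]]' >/dev/null && python3 c.py 2.5 &&
python3 -m jog '[[[0,0,-0.05,0,0]]]' >/dev/null && python3 c.py 2.5
```

```text
t 17.65 p [ 0.5763 -0.0223  0.0354] jaw yaw -4.95 F [-0.34  0.82 -3.06] tq [0.01 0.09 0.02] w 0.269 tz [ 0.  0. -1.]
head frame [-0.0107  0.0804  0.0437] face y 0.0404 Fy 0.78
t 17.77 p [ 0.5762 -0.0237  0.0354] jaw yaw -4.91 F [ 0.69  0.5  -4.51] tq [0.12 0.04 0.02] w 0.269 tz [ 0.  0. -1.]
head frame [-0.0106  0.079   0.0437] face y 0.039 Fy 0.56
t 17.9 p [ 0.576  -0.0242  0.0354] jaw yaw -4.86 F [-0.54  5.21 -2.98] tq [1.12 0.14 0.18] w 0.27 tz [-0.     0.002 -1.   ]
head frame [-0.0108  0.0785  0.0437] face y 0.0385 Fy 5.15
```

Jam felt at ≈38.5 mm (5 N). Hold one row to see the steady stiffness, then draw clear.

```bash

python3 -m jog '[[[0,0,0,0,0]]]' >/dev/null; python3 c.py 30
python3 -m jog '[[[0,0,0.4,0,0],[0,0,0.4,0,0],[0,0,0,0,0],[0,0,0,0,0]]]' >/dev/null; python3 c.py 30
```

```text
t 18.02 p [ 0.576  -0.0242  0.0354] jaw yaw -4.84 F [ 0.28  4.69 -3.71] tq [1.09 0.11 0.18] w 0.27 tz [ 0.     0.002 -1.   ]
head frame [-0.0108  0.0786  0.0437] face y 0.0386 Fy 4.7
t 18.52 p [0.5786 0.0055 0.0353] jaw yaw -4.93 F [-0.87 -0.85 -4.24] tq [-0.05  0.07  0.03] w 0.266 tz [-0.    -0.001 -1.   ]
head frame [-0.0107  0.1083  0.0436] face y 0.0683 Fy -0.92
```

```bash

python3 -m jog '[[[0,0,-0.25,0,0],[0,0,-0.3,0,0],[0,0,-0.09,0,0],[0,0,-0.08,0,0],[0,0,-0.07,0,0],[0,0,-0.05,0,0]]]' >/dev/null; python3 c.py 9.5 &&
python3 -m jog '[[[0,0,-0.04,0,0]]]' >/dev/null; python3 c.py 30; 
python3 -m jog '[[[0,0,0.4,0,0],[0,0,0.4,0,0],[0,0,0,0,0],[0,0,0,0,0]]]' >/dev/null; python3 c.py 30
```

```text
t 19.27 p [ 0.5758 -0.0243  0.0355] jaw yaw -4.79 F [-0.87  7.93 -3.03] tq [1.68 0.23 0.23] w 0.274 tz [-0.     0.004 -1.   ]
head frame [-0.0109  0.0785  0.0437] face y 0.0385 Fy 7.82
t 19.4 p [ 0.5757 -0.0244  0.0355] jaw yaw -4.72 F [-0.89 10.54 -2.8 ] tq [2.07 0.25 0.28] w 0.275 tz [-0.     0.005 -1.   ]
head frame [-0.011   0.0785  0.0438] face y 0.0385 Fy 10.42
t 19.9 p [0.5784 0.0021 0.0353] jaw yaw -4.93 F [ 0.06 -0.53 -4.04] tq [0.01 0.07 0.03] w 0.271 tz [-0.    -0.001 -1.   ]
head frame [-0.0107  0.1049  0.0436] face y 0.0649 Fy -0.53
```

```bash

python3 -m jog '[[[0,0,-0.25,0,0],[0,0,-0.25,0,0],[0,0,-0.09,0,0],[0,0,-0.08,0,0],[0,0,-0.07,0,0],[0,0,-0.05,0,0]]]' >/dev/null; python3 c.py 11 &&
python3 -m jog '[[[0,0,-0.05,0,0]]]' >/dev/null; python3 c.py 30; 
python3 -m jog '[[[0,0,0.4,0,0],[0,0,0.4,0,0],[0,0,0,0,0],[0,0,0,0,0]]]' >/dev/null; python3 c.py 30
```

```text
t 20.65 p [ 0.5757 -0.0244  0.0355] jaw yaw -4.74 F [-1.05  9.04 -2.48] tq [2.07 0.31 0.3 ] w 0.269 tz [-0.     0.005 -1.   ]
head frame [-0.0111  0.0784  0.0438] face y 0.0384 Fy 8.91
t 20.77 p [ 0.5756 -0.0245  0.0356] jaw yaw -4.66 F [-1.44 12.36  0.02] tq [2.63 0.27 0.32] w 0.272 tz [-0.     0.007 -1.   ]
head frame [-0.0112  0.0784  0.0438] face y 0.0384 Fy 12.19
t 21.27 p [5.782e-01 3.000e-04 3.530e-02] jaw yaw -4.94 F [-0.02 -0.47 -3.67] tq [0.   0.08 0.04] w 0.269 tz [-0.    -0.001 -1.   ]
head frame [-0.0107  0.1031  0.0436] face y 0.0631 Fy -0.47
```

Wedge is tight: three taps at 8–12 N all stop at 38.4–38.5 mm. Returning to the mat.

```bash

python3 -m jog '[[[0,0,0.5,0,0],[0,0,1,0,0],[0,0,0,-0.5,0],[0,0,0,-0.6,-0.2],[0,0,0,-0.4,-0.23]]]' >/dev/null
python3 -m jog '[[[0,0.2,0.45,0,0],[0,0.38,0.85,0,0],[0,0.38,0.85,0,0],[0,0.38,0.85,0,0],[0,0.38,0.85,0,0],[0,0.38,0.85,0,0],[0,0.38,0.85,0,0],[0,0.2,0.4,0,0],[0,0,0,0,0],[0,0,0,0,0]]]' >/dev/null
python3 -c "
from h import *
go(.488,.3036,.0085)
snap('top','t5');snap('side','s5');im=cv2.imread('pics/s5.png');im2=cv2.imread('pics/t5.png')
c=np.zeros((600,800,3),np.uint8);c[:600,:400]=cv2.resize(im[90:290,130:330],(400,600))[:,:];c[:480,400:]=cv2.resize(im2[190:310,110:210],(400,480))
c[480:,400:]=cv2.resize(im2[185:221,230:350],(400,120))
cv2.imwrite('pics/c5.png',c)"
```

```text
t 23.15 p [0.489  0.3015 0.0954] jaw yaw -2.93 F [-0.05 -0.95 -3.05] tq [-0.08  0.06 -0.04] w 0.268 tz [ 0.001 -0.001 -1.   ]
units [0.03  0.054 2.171]
```

View pics/c5.png

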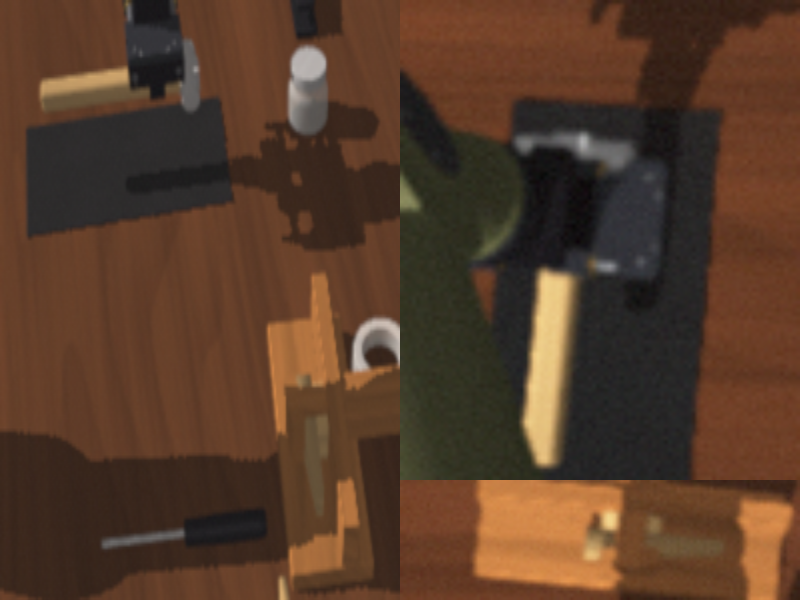

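Hammer still square in the grip and parallel to the mat (handle end px ≈ (244,304 in crop)); wedge sits deep in the loop. Lowering.

```bash

python3 -m jog '[[[0,0.02,0.04,0.5,0],[0,0,0,0.6,0],[0,0,0,0.5,0],[0,0,0,0.3,0],[0,0,0,0.15,0],[0,0,0,0.05,0],[0,0,0,0,0],[0,0,0,0,0]]]' >/dev/null; python3 c.py 30
python3 -m jog '[[[0,0,0,0.03,0],[0,0,0,0.03,0],[0,0,0,0,0]]]' >/dev/null; python3 c.py 30
```

```text
t 24.25 p [0.4877 0.3057 0.012 ] jaw yaw -2.79 F [ 0.35  0.6  -3.48] tq [0.03 0.08 0.01] w 0.274 tz [ 0.001  0.001 -1.   ]
head frame [-0.1273  0.4011  0.0204] face y 0.3611 Fy 0.63
t 24.62 p [0.4871 0.3053 0.0088] jaw yaw -2.79 F [-0.72 -0.69 -3.21] tq [-0.03  0.13 -0.03] w 0.275 tz [-0. -0. -1.]
head frame [-0.1278  0.4007  0.0171] face y 0.3607 Fy -0.75
```

```bash

python3 -m jog '[[[0,0,0,0.02,0],[0,0,0,0.02,0],[0,0,0,0,0]]]' >/dev/null; python3 c.py 30
python3 -m jog '[[[0,0,0,0.02,0],[0,0,0,0,0]]]' >/dev/null; python3 c.py 30
```

```text
t 25.0 p [0.4873 0.3055 0.0078] jaw yaw -2.79 F [-1.58  0.14  0.3 ] tq [-0.21  0.36  0.04] w 0.269 tz [ 0.  0. -1.]
head frame [-0.1277  0.4009  0.0161] face y 0.3609 Fy 0.01
t 25.25 p [0.4873 0.3055 0.0077] jaw yaw -2.79 F [-3.97 -2.58  7.28] tq [-0.48  0.79 -0.03] w 0.27 tz [-0.  0. -1.]
head frame [-0.1276  0.4009  0.016 ] face y 0.3609 Fy -2.92
```

```bash

python3 -m jog '[[[0,0,0,-0.02,0],[0.35,0,0,0,0],[0.5,0,0,0,0],[0.8,0,0,0,0],[1,0,0,0,0],[1,0,0,0,0],[1,0,0,0,0]]]' 10; python3 -m jog '[[[1,0,0,-0.3,0],[1,0,0,-0.6,0],[1,0,0,-0.8,0],[1,0,0,-0.8,0],[1,0,0,-0.8,0],[1,0,0,-0.8,0]]]'
python3 -m jog '[[[1,0.5,0.5,0,0],[1,0.8,0.8,0,0],[1,0.8,0.8,0,0],[1,0.8,0.8,0,0],[1,0.8,0.8,0,0],[1,0.8,0.8,0,0],[1,0.8,0.8,0,0],[1,0.4,0.4,0,0],[1,0,0,0,0],[1,0,0,0,0]]]'
python3 -c "
from h import *
snap('top','t6');snap('side','s6');im=cv2.imread('pics/s6.png');im2=cv2.imread('pics/t6.png')
c=np.zeros((600,800,3),np.uint8);c[:,:350]=cv2.resize(im2[205:325,125:195],None,fx=5,fy=5,interpolation=cv2.INTER_CUBIC);c[:337,350:]=cv2.resize(im,(450,337))
c[340:580,355:795]=cv2.resize(im2[170:230,245:355],None,fx=4,fy=4,interpolation=cv2.INTER_CUBIC)
cv2.imwrite('pics/c6.png',c)"
```

```text
time: 26.12
position: [0.4872, 0.3054, 0.0074]
tool_rot: [0.076, 3.141, 0.0]
ft_force: [-0.2, 0.0, 0.1]
grip_width: 0.833
time: 26.88
position: [0.4873, 0.3054, 0.1735]
tool_rot: [0.077, 3.14, 0.001]
ft_force: [0.7, 0.4, 0.2]
grip_width: 0.996
time: 28.12
position: [0.2729, 0.5426, 0.1715]
tool_rot: [0.081, 3.139, -0.002]
ft_force: [0.6, -0.0, 0.8]
grip_width: 0.995
```

View pics/c6.png

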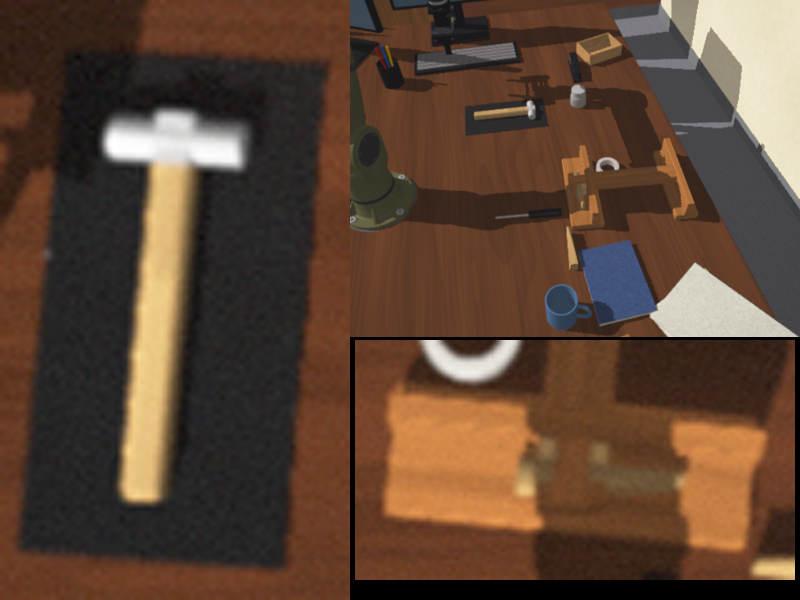

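```bash
python3 - <<'E'
from h import *
A=lambda x,y:(125+x/5-.4,205+y/5-.4)
h=pz("top",*A(175,145),.022);e=pz("top",*A(142,502),.024);d=h-e;y=np.arctan2(d[1],d[0])
o=h-.09*np.r_[np.cos(y),np.sin(y),0];a=np.radians(-2.8);v=o[:2]-[.4372,.3061]
print(np.degrees(y),np.linalg.norm(d),"origin in mat",v[0]*np.cos(a)+v[1]*np.sin(a),-v[0]*np.sin(a)+v[1]*np.cos(a))
job.close_job()
E
```

```text
-2.7147920067523033 0.2083206862303584 origin in mat 0.0028299708126748578 0.0026710298964158167
the job is handed in; nothing more can be done
```

The wedge is tight in its loop, the hammer lies flat in the middle of the mat, and the job is handed in at about 28 s on the robot's clock (limit 58 s).

- **Tapping:** Nine light taps, with the hammer drawn 25 mm or more clear between them. The first moved the wedge about 11 mm and left it loose (under 1 N). It jammed with the big end about 38.5 mm from the joint's middle.
- **Tightness:** The next two taps reached 10.4 N and 12.2 N and did not move it (face readings 38.5 and 38.4 mm). The highest tap force I read was about 12 N. I only sampled between moves, so a brief peak could have been missed.
- **Hammer:** The last image puts its origin about 3 mm from the mat's centre in each direction, parallel to the mat within about 0.1°. It was lowered under control and released on contact, with no drop.
- **Surroundings:** In the last pictures the other objects look unmoved. I compared them by eye only, without measuring. The arm was clear of everything at hand-in.

No check failed or disagreed.

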